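# Click the shelf stop into its catch beside the bowl

## Robot

A 6-joint arm with a two-finger parallel gripper is mounted at the origin on the work surface. World frame = base frame: x ahead of the robot, y to its left, z up, the work surface at z = 0. Lengths are in mm, angles in rad, forces in N, time in s.
With the tool pointing down it reaches from about 275 to 750 mm from the base axis. Payload 10.2 kg.
Tool frame: the origin (TCP) lies midway between the tips of the shut fingers; the grasp point (between the pads) lies 19 mm behind it; z points along the fingers, y is the line along which they close (so a half turn about z gives the same grasp; the last joint's range is limited). The gripper opens to 85 mm and grips with 20 to 120 N. Pads are 22 mm wide; open, the fingers measure 114 mm over their backs; the gripper's body (76 mm by 85 mm) begins 54 mm behind the grasp point. The pads swing forward as they close: fully open they stand 13 mm farther back than shut.
Start: joints at [0.885, 0.313, 1.498, -0, 1.331, -0.223], TCP at [234.402, 469.773, 231.294] pointing down, gripper open.
Joint ranges: [-2.94, 2.94], [-0.97, 2.17], [0.19, 2.56], [-1.23, 4.37], [0.02, 3.11], [-2.88, 2.88]. Speed limits (rad/s): [2.39, 2.39, 3.01, 3.14, 3.14, 3.14].

## Interface

Orientations are given as a unit quaternion [w, x, y, z].
In Python, from rig import ctrl gives the robot as it stands.
- The arm moves only by the tool send_rows, never from a script. Its argument "targets" is a list of rows, each a list of 7 numbers: the closure, from -1 (fully open) to 1 (shut), so that 0 is half open, then the shift along the tool's x, y, z in m, then the turn, a rotation vector about the tool's x, y, z in rad. In form: [[claw, dx, dy, dz, ax, ay, az], ...]. A call has exactly 10 rows; each row shifts and turns the commanded pose from where the row before left it, along the tool's axes as they then stand; what a row does not reach is not made up. A row lasts 1/8 s, in which the tool goes at most 62.5 mm and 10.7 degrees, less where a joint would pass 70% of its speed; a pose out of reach is approached as far as the arm can. A call with a gripper value outside its range is refused whole. The fingers move at their own pace and stop on an object; "squeeze" is the grip in N (left out, the last holds). Time passes only in rows, so rows that do not move let the fingers close, or fill a call up. It gives the time, the measured TCP pose, the force, the opening and the grip force at its end, in the units of the state.
- ctrl.sense(): the state, without advancing time (a new reading comes with each control period).
- ctrl.capture(name): name is "scene" or "top" or "wrist"; returns a dict with "img" (400x640x3 uint8, red, green, blue), "camera_matrix" (3x3 intrinsics, pixels), "R" (3x3) and "t" (3): a world point X has camera coordinates R X + t. Camera axes: x right, y down, z forward; pixel columns grow to the right and rows downward; lengths in mm; the calibration is good to about 2 mm. A picture is of the moment at which its call begins. There is no depth.
- ctrl.finish_job(): hands the job in; it is judged then, once.
Trained networks look in a picture, given as the dict that the camera call returned (one of the last four; its "shot" number tells which), for a name from the list of things; names that differ only in an ending like _2 or _b are one class to them, and where a whole thing is asked for, a point or a joint stands for the part that bears it (a point fixed in the world has none). Each returns a list of dicts, best first, with "score" (0 to 1); they miss things now and then, are a little off and sometimes report something else, mostly with a low value. They report only what shows in the picture. A call takes as long as a camera call.
- ctrl.boxes_of(query, picture): "extent" ([left, top, width, height] in pixels, round what is visible of it).
- ctrl.landmark_of(query, picture): "point" ([column, row] in pixels: a listed point, or the origin of a listed thing).
The state is a dict: "time_s": time; "joints": joint angles; "dq": joint speeds; "tau": joint torques, N m; "eef_pos": TCP position; "ee_rot": TCP orientation; "force": force on the tool from outside, world axes, zero at the start; "wrist_torque": the same for the moment, N m; "grip_width": opening from 0.0 (shut) to 1.0 (fully open); "grip_force": force on a finger pad.
Only numpy, scipy, OpenCV 4.12 (cv2) and the standard library are available. Lean on these libraries where they do the work, as an engineer would, in place of code of your own. Each camera call takes 0.05 s, during which the arm holds its last target. There are 200 camera calls.

## Task

Push the sliding shelf stop along its rail towards the copper-toned bowl, with the fingertips on the outer face of its plate, until its spring pin rides over the low ridge of the catch and drops into the valley, so the bowl is penned in. Do not force the pin over the second, taller ridge, do not pinch the stop, reach round to the plate's bowl side or pull up its pin, and leave the bowl and everything else where they stand. Finish with the stop resting in its catch and the robot clear of it.

Things in the scene. Friction and masses are not known exactly. Their poses are not given: they have to be found in the camera images.
- rail: Fixed aluminium rail on the walnut shelf, 36 mm wide, 12 mm high. Its +y axis runs along it to the bowl end, +x across it to the side where the bowl stands (away from the robot), z up. Origin on the shelf under its centre line; it reaches from y = -230 to +290 mm, with an upright end fence (85 mm high) at y = 286 mm.
- stop_face (a point): Point to push, towards rail +y: on the outer face (looking to rail -y, away from the bowl) of the sliding stop's upright aluminium plate, over the rail's centre line, 50 mm above the shelf. Axes as rail. The plate is 12 mm thick and reaches from rail x = -35 to +130 mm and from 22 to 90 mm above the shelf.
- carriage (a point): Centre of the top of the stop's carriage, 39 mm above the shelf, 30 mm ahead (rail +y) of stop_face. The carriage is 66 mm wide across the rail and 60 mm long with the plate; it cannot leave the rail, moves only along it against about 1.5 N of friction, and stays where it is left.
- pin_tip (a point): Lowest point of the stop's vertical spring pin (10 mm shaft with a roller of 6 mm radius at its foot; black knob 22 mm across, 66 to 74 mm above the shelf), 30 mm ahead (rail +y) of stop_face, 14 mm above the shelf when down. Axes as rail.
- catch_valley (a point): Bottom of the valley of the steel catch, a small clip on the rail set at a different place each time (it does not give way): on the rail's centre line, 14 mm above the shelf. Axes as rail. The stop is home when pin_tip lies on this point, between the two rounded ridges that cross the rail.
- low_ridge (a point): Top of the catch's low ridge, 3 mm high, 8.4 mm before the valley (rail -y). The pin starts to climb it about 17 mm before the valley, which takes about 5 to 8 N of push; past its top the spring draws the stop by itself into the valley, ahead of the fingers, and the push drops to nothing.
- tall_ridge (a point): Top of the catch's taller ridge, 7 mm high, 11.4 mm after the valley (rail +y). It resists with about 15 N at the valley's edge; the pin must not be forced over it.
- pin (a joint): Height of the spring pin above its down position (m): 0 when down on the rail or in the valley, about 0.003 on the top of the low ridge, 0.007 on the taller one; its spring presses it down with 7 to 10 N.
- stop_front: The bowl-side half of the stop's plate (its 6 mm thick front layer, facing the rail's +y); not to be touched by the fingers. Origin on the shelf at the rail's centre line, under the pin.
- bowl: Loose copper-toned steel bowl, rim 160 mm across, 85 mm high, standing in the bay between the stop and the end fence. Origin at the centre of its underside.
- cup: Loose glass custard cup, 84 mm across, 55 mm high. Origin at the centre of its underside.
- hook_case: Loose white plastic dough hook case, 80 by 200 by 42 mm. Origin at the centre of its underside.
- spoons: Loose white ceramic measuring spoon set, about 100 by 125 mm and 20 mm high. Origin at the underside of the middle spoon's bowl.
- spatula: Loose spatula lying on the shelf, 260 mm long. Origin on its underside near its middle.

How it is judged:
By the outcome, as a careful person would: the job done as asked, in the order asked, and still so for the second after the job is handed in, with the robot touching nothing.
It also fails if it takes over 51 s, if anything falls off the work surface, if the arm or the gripper's body presses on something with over 40 N, if the wrist force passes 120 N, or if a joint passes its speed limit or range.

## Working session

There is one attempt and no reset: what is moved stays moved. The work goes in short steps, Python scripts to look and compute and a tool call to move; the robot and the scene stay as the last step left them, time stands still between calls to the robot, and variables do not carry over. Pictures are saved under pics/ and viewed, at most 10 in all, crops included, and the job is handed in when it is done.

Besides the shell and the picture viewer there is one more tool, called after "Call:" as name(argument=value, ...) on one line, values as JSON. send_rows: Moves the arm, as the interface text tells. Its arguments: {"type":"object","properties":{"targets":{"type":"array"},"squeeze":{"type":"number"}},"required":["targets"]}

```bash
mkdir -p pics; cat > h.py <<'E'
import numpy as np, cv2
from rig import ctrl
def ray(c,p):
    K=np.array(c["camera_matrix"]);R=np.array(c["R"]);t=np.array(c["t"])
    d=R.T@np.linalg.solve(K,[p[0],p[1],1.]);return -R.T@t,d
def atz(c,p,z):
    o,d=ray(c,p);return o+d*(z-o[2])/d[2]
def save(c,n): cv2.imwrite(f"pics/{n}.png",np.array(c["img"])[:,:,::-1])
def proj(c,X):
    q=np.array(c["camera_matrix"])@(np.array(c["R"])@np.array(X)+np.array(c["t"]));return q[:2]/q[2]
E
python3 - <<'E'
from h import *
s=ctrl.sense();print(s)
Z=dict(stop_face=50,carriage=39,pin_tip=14,catch_valley=14,low_ridge=17,tall_ridge=21,rail=0,bowl=0,cup=0,hook_case=0,spoons=0,spatula=0)
for n in("scene","top"):
    c=ctrl.capture(n);save(c,n+"0")
    for q,z in Z.items():
        for l in ctrl.landmark_of(q,c)[:2]: print(n,q,round(l["score"],2),np.round(l["point"],1),np.round(atz(c,l["point"],z),1))
E
```

```text
{'time_s': 0.0, 'joints': array([ 8.84613398e-01,  3.13446546e-01,  1.49846886e+00,  2.57910618e-05,
        1.33097467e+00, -2.23411292e-01]), 'dq': array([ 8.54131244e-05,  1.67022009e-03,  7.44366237e-04, -4.43150491e-04,
        1.61614052e-04, -9.51666484e-05]), 'tau': array([ 8.77062648e-04, -4.12247729e+01, -2.59762573e+01,  1.16925477e-06,
        3.91535505e-03,  3.70387079e-05]), 'eef_pos': array([234.21621093, 469.56724143, 230.72487722]), 'ee_rot': array([-2.96215940e-04,  2.29329570e-01,  9.73348616e-01, -5.77265370e-04]), 'force': array([-0.44521873, -0.0053358 , -0.05385881]), 'wrist_torque': array([ 0.0249998 , -0.0358261 , -0.00638836]), 'grip_force': 0.0, 'grip_width': 0.9954132915337508}
scene stop_face 0.62 [281.1 161.3] [ 435.3 -109.5   50. ]
scene stop_face 0.16 [355.2 153.6] [497.3  86.1  50. ]
scene carriage 0.9 [292.9 161.4] [441.5 -77.5  39. ]
scene pin_tip 0.48 [291.1 161.8] [423.  -75.8  14. ]
scene catch_valley 0.59 [356.9 151.7] [469.6 109.2  14. ]
scene low_ridge 0.53 [354.6 151.8] [469.1 101.8  17. ]
scene tall_ridge 0.6 [363.8 149. ] [473.9 128.6  21.
[... 452 characters left out ...]
6.9] [430.  -70.4  39. ]
top catch_valley 0.56 [238.9 246.6] [476.8 113.2  14. ]
top catch_valley 0.17 [335.7 270.4] [ 420.3 -116.8   14. ]
top low_ridge 0.88 [241.9 244.4] [482.  105.6  17. ]
top tall_ridge 0.61 [236.5 246.6] [476.9 117.7  21. ]
top tall_ridge 0.46 [239.6 249.4] [470.3 110.3  21. ]
top rail 0.89 [258.  249.6] [469.3  69.3   0. ]
top bowl 0.81 [193.  183.9] [628.8 228.9   0. ]
top bowl 0.62 [255.9 250.4] [467.4  74.4   0. ]
top cup 0.61 [179.3 289.4] [374.9 257.    0. ]
top hook_case 0.92 [318.5 168. ] [667.1 -76.7   0. ]
top hook_case 0.2 [240.1 248. ] [473.2 112.5   0. ]
top spoons 0.79 [257.8 298.4] [353.5  68.9   0. ]
top spatula 0.87 [436.1 169.7] [ 662.2 -362.9    0. ]
```

```bash
python3 -c "
import cv2
a=cv2.imread('pics/top0.png')[100:340,120:460];cv2.imwrite('pics/t1.png',cv2.resize(a,(780,550),interpolation=2))
a=cv2.imread('pics/scene0.png')[60:300,180:520];cv2.imwrite('pics/s1.png',cv2.resize(a,(780,550),interpolation=2))"
```

```text
(no output)
```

View pics/t1.png

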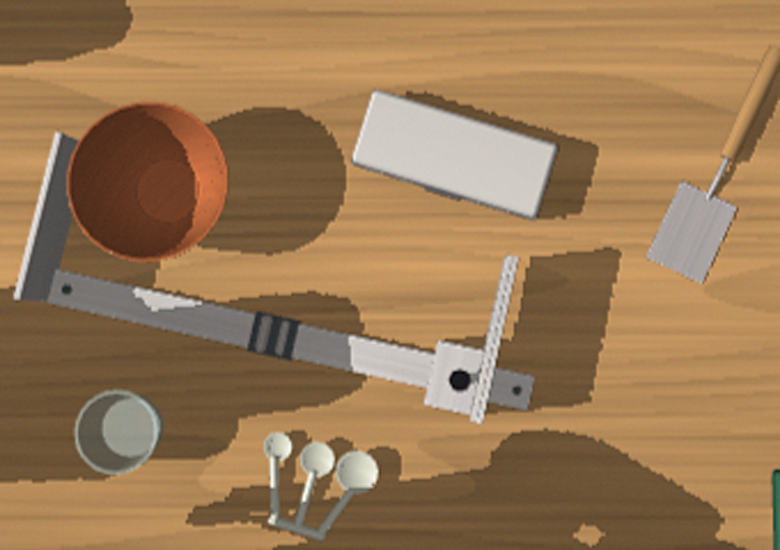

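View pics/s1.png

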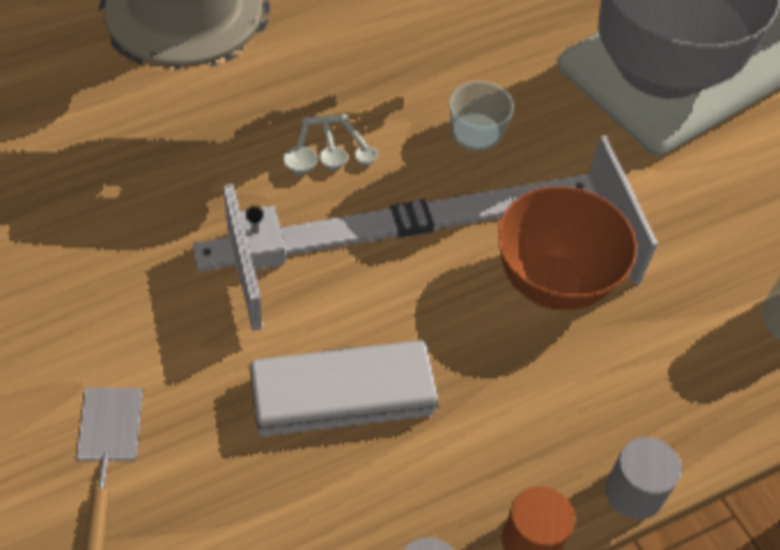

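```bash
cat > m.py <<'E'
from h import *
from scipy.optimize import least_squares
c=ctrl.capture("top");s=ctrl.capture("scene")
f=lambda x,y:(120+x*340/780,100+y*240/550)
g=lambda x,y:(180+x*340/780,60+y*240/550)
a=atz(c,f(517,391),12);b=atz(c,f(66,290),12);print("screws top",a,b,np.linalg.norm(b-a))
a2=atz(s,g(207,252),12);b2=atz(s,g(580,184),12);print("screws scene",a2,b2,np.linalg.norm(b2-a2))
u=(b-a)/np.linalg.norm(b-a);u2=(b2-a2)/np.linalg.norm(b2-a2);print(u,u2)
for n,X in(("valley",atz(c,f(274,335),14)),("valley s",atz(s,g(412,217),15)),("knob",atz(c,f(460,380),74)),("knob s",atz(s,g(255,215),72)),("plate top near",atz(c,f(478,421),90)),("plate top far",atz(c,f(512,257),90))): print(n,X.round(1),"along",((X-a)@u).round(1))
print(ctrl.sense()["eef_pos"])
E
python3 m.py
```

```text
screws top [ 419.65695586 -139.72890819   12.        ] [524.89296156 329.92123803  12.        ] 481.2960385687174
screws scene [ 423.05052018 -139.37600306   12.        ] [524.77896082 330.99288599  12.        ] 481.24377131226026
[0.2186513  0.97580306 0.        ] [0.21138651 0.97740255 0.        ]
valley [477.8 111.9  14. ] along 258.3
valley s [483.  110.7  15. ] along 258.2
knob [434.3 -80.4  74. ] along 61.1
knob s [439.3 -80.5  72. ] along 62.1
plate top near [395.9 -97.5  90. ] along 36.0
plate top far [ 554.  -131.2   90. ] along 37.7
[234.40283226 469.76947576 231.30073025]
```

View pics/top0.png

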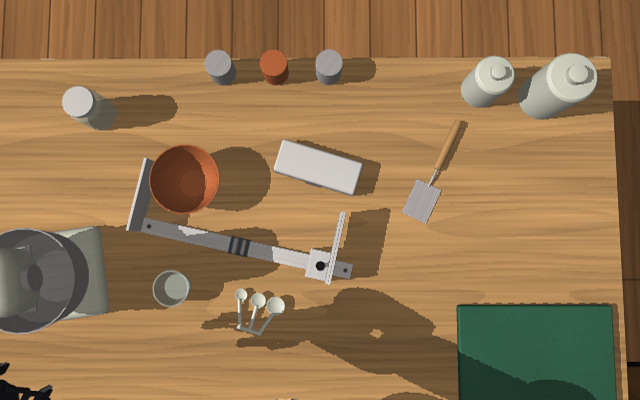

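Call:
send_rows(targets=[[1,-0.032,-0.0345,0,0,0,0],[1,-0.032,-0.0345,0,0,0,0],[1,-0.032,-0.0345,0,0,0,0],[1,-0.032,-0.0345,0,0,0,0],[1,-0.032,-0.0345,0,0,0,0],[1,-0.032,-0.0345,0,0,0,0],[1,-0.032,-0.0345,0,0,0,0],[1,-0.032,-0.0345,0,0,0,0],[1,-0.032,-0.0345,0,0,0,0],[1,-0.032,-0.0345,0,0,0,0]], squeeze=20)

```text
time_s: 2.65
eef_pos: [366.9, 16.6, 231.5]
ee_rot: [0.0, 0.229, 0.973, 0.0]
force: [0.9, 0.6, 1.2]
grip_width: 0.002
grip_force: 0.0
```

Call:
send_rows(targets=[[1,0,0,0,0,0,0.166],[1,0,0,0,0,0,0.166],[1,0,0,0,0,0,0.166],[1,0,0,0,0,0,0.166],[1,0,0,0,0,0,0.166],[1,0,0,0,0,0,0.166],[1,0,0,0,0,0,0.166],[1,0,0,0,0,0,0.166],[1,0,0,0,0,0,0],[1,0,0,0,0,0,0]])

```text
time_s: 3.9
eef_pos: [366.7, 18.2, 231.3]
ee_rot: [0.0, 0.779, 0.626, 0.0]
force: [-0.4, 1.5, 0.4]
grip_width: -0.002
grip_force: 0.0
```

```bash
cat > st.py <<'E'
from h import *
from scipy.spatial.transform import Rotation as Ro
u=np.array([.216,.9764,0]);P0=np.array([421.5,-139.5,0])
s=ctrl.sense();p=s["eef_pos"];R=Ro.from_quat(np.roll(s["ee_rot"],-1)).as_matrix()
print(s["time_s"],p.round(1),"s",((p-P0)@u).round(1),"lat",((p-P0)@[.9764,-.216,0]).round(1),"F",s["force"].round(2),"grip",s["grip_width"],"j",s["joints"].round(2))
print("toolx",R[:,0].round(3),"z",R[:,2].round(3))
t=P0-15*u+[0,0,p[2]];print("to approach",(R.T@(t-p)).round(1))
E
python3 st.py
```

```text
3.9 [366.7  18.2 231.3] s 142.1 lat -87.5 F [-0.42  1.47  0.36] grip -0.0017101912126427285 j [-0.27 -0.05  1.91  0.    1.28 -0.06]
toolx [ 0.215  0.977 -0.   ] z [ 0. -0. -1.]
to approach [-157.2   87.4    0. ]
```

Call:
send_rows(targets=[[1,-0.035,0.0195,0,0,0,0],[1,-0.035,0.0195,0,0,0,0],[1,-0.035,0.0195,0,0,0,0],[1,-0.035,0.0195,0,0,0,0],[1,-0.017,0.0095,0,0,0,0],[1,0,0,0.04,0,0,0],[1,0,0,0.04,0,0,0],[1,0,0,0.03,0,0,0],[1,0,0,0,0,0,0],[1,0,0,0,0,0,0]])

```text
time_s: 5.15
eef_pos: [418.4, -154.2, 122.5]
ee_rot: [0.001, 0.78, 0.626, 0.0]
force: [-0.4, -0.1, 0.3]
grip_width: -0.002
grip_force: 0.0
```

```bash
python3 st.py; python3 - <<'E'
from h import *
c=ctrl.capture("scene");a=np.array(c["img"])[90:230,200:400,::-1];cv2.imwrite("pics/s2.png",cv2.resize(a,(800,560),interpolation=2))
E
```

```text
5.15 [ 418.4 -154.2  122.5] s -15.0 lat 0.2 F [-0.36 -0.07  0.28] grip -0.001777054603843034 j [-0.62  0.27  1.87  0.    1.   -0.4 ]
toolx [ 0.217  0.976 -0.001] z [ 0.001 -0.001 -1.   ]
to approach [ 0.  -0.2 -0. ]
```

View pics/s2.png

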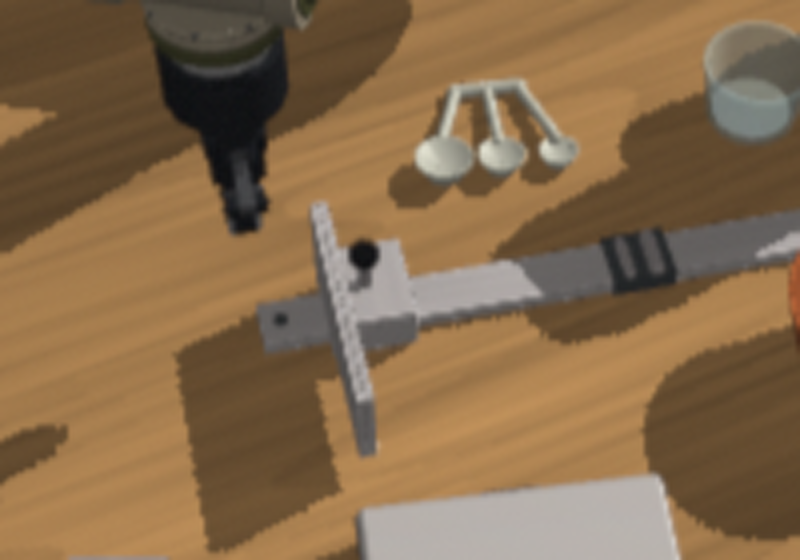

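Call:
send_rows(targets=[[1,0,0,0.025,0,0,0],[1,0,0,0.025,0,0,0],[1,0,0,0.0225,0,0,0],[1,0,0,0,0,0,0],[1,0.01,0,0,0,0,0],[1,0.01,0,0,0,0,0],[1,0.003,0,0,0,0,0],[1,0.003,0,0,0,0,0],[1,0,0,0,0,0,0],[1,0,0,0,0,0,0]])

```text
time_s: 6.45
eef_pos: [423.5, -128.9, 48.8]
ee_rot: [0.0, 0.781, 0.625, 0.0]
force: [1.2, 0.3, -0.3]
grip_width: -0.001
grip_force: 0.0
```

Call:
send_rows(targets=[[1,0.003,0,0,0,0,0],[1,0.003,0,0,0,0,0],[1,0.003,0,0,0,0,0],[1,0.003,0,0,0,0,0],[1,0.003,0,0,0,0,0],[1,0.003,0,0,0,0,0],[1,0.003,0,0,0,0,0],[1,0.003,0,0,0,0,0],[1,0.003,0,0,0,0,0],[1,0.003,0,0,0,0,0]])

```text
time_s: 7.7
eef_pos: [430.1, -99.3, 48.8]
ee_rot: [-0.0, 0.78, 0.625, -0.0]
force: [-0.3, -1.8, -0.5]
grip_width: -0.003
grip_force: 0.0
```

```bash
cat > k.py <<'E'
from h import *
import sys
sys.argv
exec(open("st.py").read())
for n in("top","scene"):
    c=ctrl.capture(n)
    for q,z,off in(("carriage",39,30),("stop_face",50,0),("catch_valley",14,0),("low_ridge",17,0)):
        for l in ctrl.landmark_of(q,c)[:1]:
            X=atz(c,l["point"],z);print(n,q,round(l["score"],2),"s(face)",((X-P0)@u-off).round(1),"lat",((X-P0)@[.9764,-.216,0]).round(1))
    if len(sys.argv)>1:
        if n==sys.argv[1]:
            x,y=map(int,sys.argv[2].split(","));cv2.imwrite(f"pics/{sys.argv[3]}.png",cv2.resize(np.array(c["img"])[y:y+112,x:x+160,::-1],(800,560),interpolation=2))
E
python3 k.py
```

```text
7.7 [430.1 -99.3  48.8] s 41.1 lat -0.3 F [-0.34 -1.77 -0.48] grip -0.002613891140917663 j [-0.49  0.39  1.95 -0.    0.81 -0.27]
toolx [ 0.218  0.976 -0.   ] z [-0.  0. -1.]
to approach [-56.1   0.4   0. ]
top catch_valley 0.67 s(face) 251.8 lat 1.6
top low_ridge 0.6 s(face) 253.2 lat 2.3
scene carriage 0.89 s(face) 42.2 lat 2.8
scene stop_face 0.75 s(face) 47.5 lat -1.9
scene catch_valley 0.76 s(face) 253.3 lat 8.0
scene low_ridge 0.59 s(face) 245.8 lat -4.2
```

Call:
send_rows(targets=[[1,0.006,0,0,0,0,0],[1,0.01,0,0,0,0,0],[1,0.012,0,0,0,0,0],[1,0.012,0,0,0,0,0],[1,0.012,0,0,0,0,0],[1,0.012,0,0,0,0,0],[1,0.012,0,0,0,0,0],[1,0.012,0,0,0,0,0],[1,0.01,0,0,0,0,0],[1,0.008,0,0,0,0,0]])

```text
time_s: 9.45
eef_pos: [453.3, 4.6, 48.8]
ee_rot: [-0.0, 0.78, 0.625, -0.0]
force: [-0.8, -1.9, 1.1]
grip_width: 0.0
grip_force: 0.0
```

Call:
send_rows(targets=[[1,0.006,0,0,0,0,0],[1,0.004,0,0,0,0,0],[1,0.003,0,0,0,0,0],[1,0.002,0,0,0,0,0],[1,0.002,0,0,0,0,0],[1,0.001,0,0,0,0,0],[1,0.001,0,0,0,0,0],[1,0.001,0,0,0,0,0],[1,0,0,0,0,0,0],[1,0,0,0,0,0,0]])

```text
time_s: 10.7
eef_pos: [457.7, 23.6, 48.8]
ee_rot: [0.0, 0.78, 0.625, 0.0]
force: [-0.2, -0.3, -0.2]
grip_width: -0.001
grip_force: 0.0
```

```bash
python3 k.py scene 270,90 s3
```

```text
10.7 [457.7  23.6  48.8] s 167.1 lat 0.1 F [-0.19 -0.33 -0.18] grip -0.0008293643871165935 j [-0.21  0.42  1.9   0.    0.82  0.01]
toolx [0.218 0.976 0.   ] z [ 0.  0. -1.]
to approach [-182.1    0.3   -0. ]
scene carriage 0.96 s(face) 171.7 lat 3.7
scene catch_valley 0.73 s(face) 261.0 lat -2.8
scene low_ridge 0.47 s(face) 249.4 lat -10.8
```

View pics/s3.png

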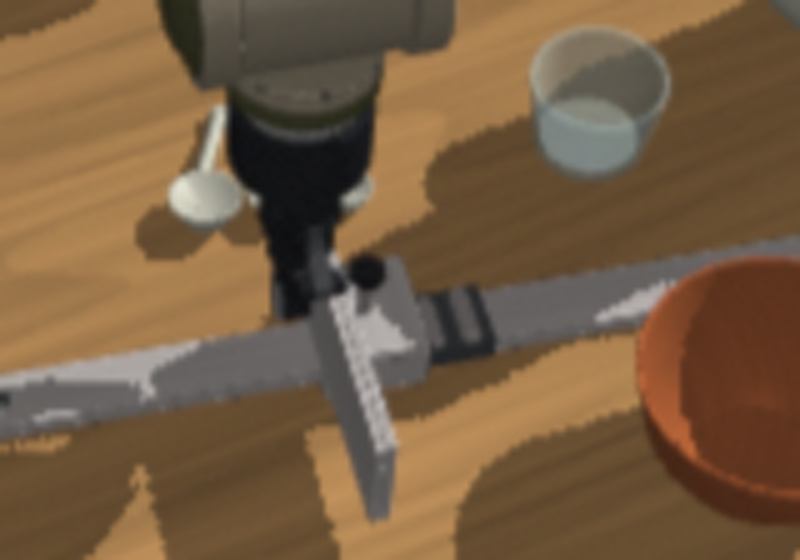

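Call:
send_rows(targets=[[1,0.004,0,0,0,0,0],[1,0.004,0,0,0,0,0],[1,0.004,0,0,0,0,0],[1,0.003,0,0,0,0,0],[1,0.002,0,0,0,0,0],[1,0.001,0,0,0,0,0],[1,0.001,0,0,0,0,0],[1,0.001,0,0,0,0,0],[1,0.001,0,0,0,0,0],[1,0.001,0,0,0,0,0]])

```text
time_s: 12.45
eef_pos: [462.4, 45.0, 48.8]
ee_rot: [0.0, 0.78, 0.625, 0.0]
force: [-0.2, -1.7, 0.1]
grip_width: -0.003
grip_force: 0.0
```

```bash
python3 - <<'E'
from h import *
u=np.array([.216,.9764,0]);P0=np.array([421.5,-139.5,0])
c=ctrl.capture("scene")
for z in(66,74,70): print(((atz(c,(270+367/5,90+272/5),z)-P0)@u).round(1))
E
python3 k.py
```

```text
208.9
206.9
207.9
12.5 [462.4  45.1  48.8] s 189.1 lat 0.1 F [-0.14 -1.15 -0.9 ] grip 0.0020708438420047833 j [-0.16  0.43  1.88  0.    0.83  0.06]
toolx [0.218 0.976 0.   ] z [ 0.  0. -1.]
to approach [-204.1    0.4   -0. ]
scene carriage 0.69 s(face) 199.4 lat 7.3
scene stop_face 0.62 s(face) 199.9 lat 2.0
scene catch_valley 0.46 s(face) 255.2 lat 3.3
scene low_ridge 0.62 s(face) 245.6 lat -4.6
```

Call:
send_rows(targets=[[1,0.001,0,0,0,0,0],[1,0.001,0,0,0,0,0],[1,0.001,0,0,0,0,0],[1,0.001,0,0,0,0,0],[1,0.001,0,0,0,0,0],[1,0,0,0,0,0,0],[1,0,0,0,0,0,0],[1,0,0,0,0,0,0],[1,0,0,0,0,0,0],[1,0,0,0,0,0,0]])

```text
time_s: 14.25
eef_pos: [463.4, 49.9, 48.8]
ee_rot: [-0.0, 0.78, 0.625, -0.0]
force: [0.2, 0.1, -0.2]
grip_width: 0.001
grip_force: 0.0
```

Call:
send_rows(targets=[[1,0.001,0,0,0,0,0],[1,0.001,0,0,0,0,0],[1,0.001,0,0,0,0,0],[1,0.001,0,0,0,0,0],[1,0.001,0,0,0,0,0],[1,0.0005,0,0,0,0,0],[1,0.0005,0,0,0,0,0],[1,0.0005,0,0,0,0,0],[1,0.0005,0,0,0,0,0],[1,0.0005,0,0,0,0,0]])

```text
time_s: 15.5
eef_pos: [465.0, 56.9, 48.8]
ee_rot: [0.0, 0.78, 0.625, -0.0]
force: [-1.9, -6.6, 1.4]
grip_width: -0.0
grip_force: 0.0
```

Call:
send_rows(targets=[[1,0.0003,0,0,0,0,0],[1,0.0003,0,0,0,0,0],[1,0.0003,0,0,0,0,0],[1,0.0003,0,0,0,0,0],[1,0.0003,0,0,0,0,0],[1,0.0003,0,0,0,0,0],[1,0.0003,0,0,0,0,0],[1,0.0003,0,0,0,0,0],[1,0.0003,0,0,0,0,0],[1,0.0003,0,0,0,0,0]])

```text
time_s: 16.75
eef_pos: [465.7, 59.8, 48.8]
ee_rot: [0.0, 0.78, 0.625, -0.0]
force: [-0.9, -4.8, 0.9]
grip_width: -0.0
grip_force: 0.0
```

Call:
send_rows(targets=[[1,0.0003,0,0,0,0,0],[1,0.0003,0,0,0,0,0],[1,0.0003,0,0,0,0,0],[1,0.0003,0,0,0,0,0],[1,0.0003,0,0,0,0,0],[1,0.0003,0,0,0,0,0],[1,0.0003,0,0,0,0,0],[1,0,0,0,0,0,0],[1,0,0,0,0,0,0],[1,0,0,0,0,0,0]])

```text
time_s: 18.0
eef_pos: [466.2, 62.2, 48.8]
ee_rot: [-0.0, 0.78, 0.625, 0.0]
force: [-0.6, -1.2, 0.7]
grip_width: -0.002
grip_force: 0.0
```

```bash
python3 k.py scene 270,90 s4
```

```text
18.0 [466.2  62.2  48.8] s 206.6 lat 0.1 F [-0.57 -1.16  0.66] grip -0.0020057327489184556 j [-0.12  0.44  1.86  0.    0.84  0.1 ]
toolx [0.218 0.976 0.   ] z [ 0.  0. -1.]
to approach [-221.6    0.4   -0. ]
scene carriage 0.98 s(face) 213.3 lat 4.2
scene stop_face 0.65 s(face) 214.6 lat 3.8
scene low_ridge 0.43 s(face) 185.5 lat -96.2
```

View pics/s4.png

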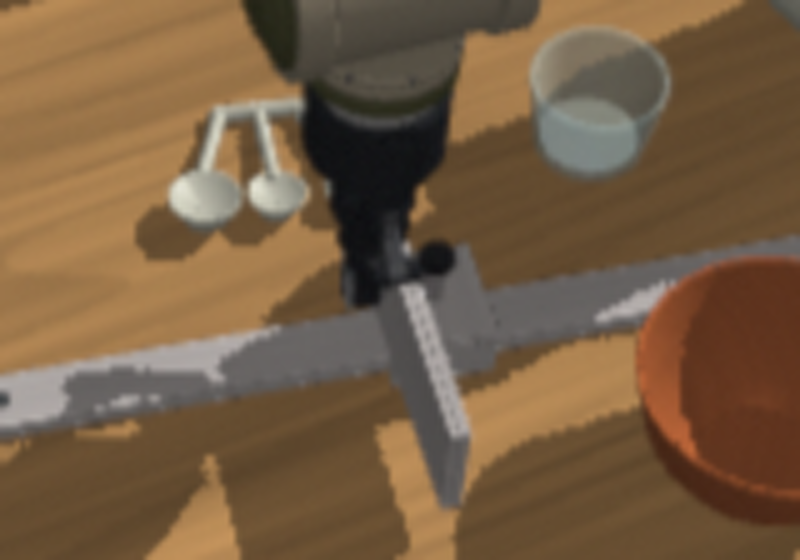

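Call:
send_rows(targets=[[1,0.0003,0,0,0,0,0],[1,0.0003,0,0,0,0,0],[1,0.0003,0,0,0,0,0],[1,0.0003,0,0,0,0,0],[1,0.0003,0,0,0,0,0],[1,0.0003,0,0,0,0,0],[1,0.0002,0,0,0,0,0],[1,0,0,0,0,0,0],[1,0,0,0,0,0,0],[1,0,0,0,0,0,0]])

```text
time_s: 19.75
eef_pos: [466.6, 64.2, 48.8]
ee_rot: [-0.0, 0.78, 0.625, -0.0]
force: [0.6, -0.3, -0.1]
grip_width: -0.0
grip_force: 0.0
```

```bash
python3 k.py scene 270,90 s5
```

```text
19.75 [466.6  64.2  48.8] s 208.6 lat 0.0 F [ 0.57 -0.29 -0.1 ] grip -0.0003551544277827998 j [-0.11  0.44  1.86  0.    0.84  0.11]
toolx [0.218 0.976 0.   ] z [-0.  0. -1.]
to approach [-223.6    0.5   -0. ]
scene carriage 0.61 s(face) 217.3 lat 4.4
```

View pics/s5.png

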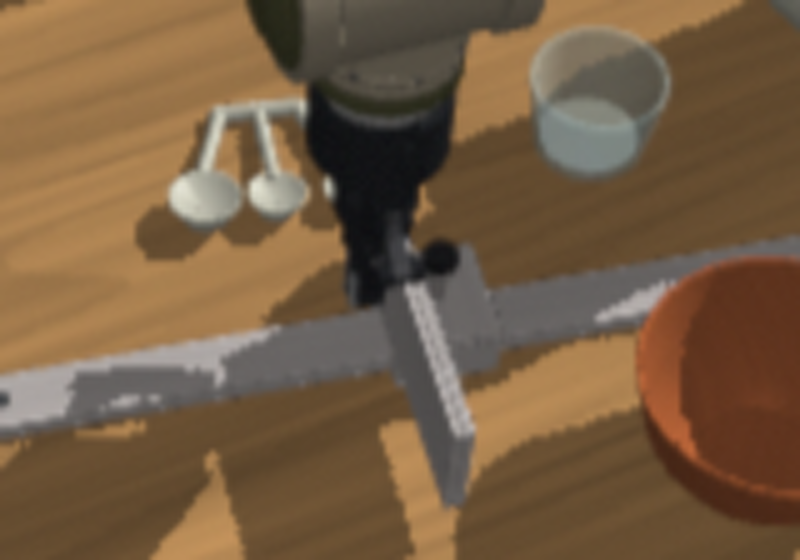

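Call:
send_rows(targets=[[1,0.0003,0,0,0,0,0],[1,0.0003,0,0,0,0,0],[1,0.0003,0,0,0,0,0],[1,0.0003,0,0,0,0,0],[1,0.0003,0,0,0,0,0],[1,0.0003,0,0,0,0,0],[1,0.0002,0,0,0,0,0],[1,0,0,0,0,0,0],[1,0,0,0,0,0,0],[1,0,0,0,0,0,0]])

```text
time_s: 21.5
eef_pos: [467.1, 66.1, 48.8]
ee_rot: [0.0, 0.78, 0.625, 0.0]
force: [0.6, 0.6, 0.2]
grip_width: -0.001
grip_force: 0.0
```

```bash
cat > d.py <<'E'
# plate-end + carriage shift (mm along rail) since picture s4, by template matching on 5x crops
exec(open("st.py").read())
c=ctrl.capture("scene");save(c,"raw%d"%c["shot"])
n=cv2.resize(np.array(c["img"])[90:202,270:430,::-1],(800,560),interpolation=cv2.INTER_CUBIC)
o=cv2.imread("pics/s4.png")
k=np.linalg.norm(proj(c,P0+230*u+[40,0,60])-proj(c,P0+220*u+[40,0,60]))/10*5
for nm,(x,y,w,h) in dict(plate=(395,340,85,180),knob=(425,232,75,60)).items():
    for lab,im in(("s5",cv2.imread("pics/s5.png")),("now",n)):
        r=cv2.matchTemplate(im,o[y:y+h,x:x+w],cv2.TM_CCOEFF_NORMED);_,m,_,l=cv2.minMaxLoc(r)
        print(nm,lab,round(m,2),l[0]-x,l[1]-y,"mm",round(np.hypot(l[0]-x,l[1]-y)/k,1))
E
python3 d.py
```

```text
21.5 [467.1  66.1  48.8] s 210.6 lat 0.1 F [0.64 0.61 0.22] grip -0.0007540195489299842 j [-0.11  0.44  1.86  0.    0.84  0.11]
toolx [0.218 0.976 0.   ] z [ 0.  0. -1.]
to approach [-225.6    0.4   -0. ]
plate s5 0.99 3 -2 mm 2.0
plate now 0.98 7 -2 mm 4.1
knob s5 1.0 4 -1 mm 2.3
knob now 0.99 8 -2 mm 4.6
```

Call:
send_rows(targets=[[1,0.0003,0,0,0,0,0],[1,0.0003,0,0,0,0,0],[1,0.0003,0,0,0,0,0],[1,0.0003,0,0,0,0,0],[1,0.0003,0,0,0,0,0],[1,0,0,0,0,0,0],[1,0,0,0,0,0,0],[1,0,0,0,0,0,0],[1,0,0,0,0,0,0],[1,0,0,0,0,0,0]])

```text
time_s: 22.8
eef_pos: [467.4, 67.5, 48.8]
ee_rot: [0.0, 0.78, 0.625, 0.0]
force: [-0.7, -0.5, -0.2]
grip_width: 0.003
grip_force: 0.0
```

```bash
python3 d.py
```

```text
22.8 [467.4  67.5  48.8] s 212.0 lat 0.1 F [-0.74 -0.46 -0.18] grip 0.0033963149197114937 j [-0.11  0.44  1.86 -0.    0.84  0.11]
toolx [ 0.218  0.976 -0.   ] z [ 0. -0. -1.]
to approach [-227.     0.4    0. ]
plate s5 0.99 3 -2 mm 2.0
plate now 0.96 19 -4 mm 10.8
knob s5 1.0 4 -1 mm 2.3
knob now 0.99 19 -1 mm 10.6
```

Call:
send_rows(targets=[[1,-0.003,0,0,0,0,0],[1,-0.01,0,0,0,0,0],[1,-0.015,0,0,0,0,0],[1,-0.015,0,0,0,0,0],[1,0,0,-0.03,0,0,0],[1,0,0,-0.04,0,0,0],[1,0,0,-0.04,0,0,0],[1,-0.04,0,-0.02,0,0,0],[1,-0.04,0,0,0,0,0],[1,0,0,0,0,0,0]])

```text
time_s: 24.1
eef_pos: [440.0, -54.9, 179.0]
ee_rot: [0.0, 0.782, 0.624, 0.0]
force: [0.2, -0.2, 0.2]
grip_width: -0.0
grip_force: 0.0
```

```bash
python3 d.py; python3 k.py top 180,160 t6
```

```text
24.1 [440.  -54.9 179. ] s 86.6 lat -0.2 F [ 0.21 -0.23  0.16] grip -0.0002757201480270799 j [-0.39  0.19  1.81 -0.    1.15 -0.17]
toolx [ 0.222  0.975 -0.   ] z [ 0. -0. -1.]
to approach [-101.6    0.8    0. ]
plate s5 0.99 3 -2 mm 2.0
plate now 0.96 19 -4 mm 10.8
knob s5 1.0 4 -1 mm 2.3
knob now 0.99 19 -1 mm 10.6
24.15 [440.1 -53.7 178.8] s 87.8 lat -0.3 F [ 0.09 -0.33  0.79] grip -0.0009395512851579396 j [-0.39  0.19  1.81  0.    1.15 -0.16]
toolx [0.221 0.975 0.   ] z [-0.  0. -1.]
to approach [-102.8    0.8   -0. ]
top carriage 0.71 s(face) 233.8 lat 4.1
top stop_face 0.72 s(face) 231.5 lat -8.7
scene carriage 0.8 s(face) 225.8 lat 8.4
scene stop_face 0.71 s(face) 225.7 lat -4.2
```

View pics/t6.png

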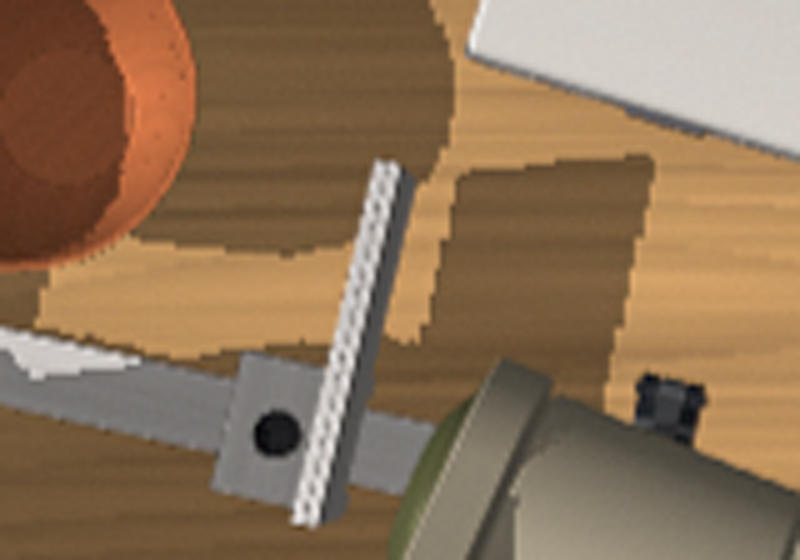

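```bash
python3 - <<'E'
from h import *
u=np.array([.216,.9764,0]);P0=np.array([421.5,-139.5,0])
c=ctrl.capture("top");print(((atz(c,(235.4,246.6),74)-P0)@u).round(1), "valley 258.3")
print(ctrl.finish_job())
E
```

```text
257.2 valley 258.3
the job is handed in; nothing more can be done
None
```

The stop is in its catch: it jumped about 6 mm ahead of the fingers past the low ridge and stayed put, with the pin measured about 1 mm from the valley. The robot is clear of it, and the job was handed in at about 24 s.

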